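# Take the canister off the tripod to cool

## Robot

A 6-joint arm with a two-finger parallel gripper is mounted at the origin on a cart in front of the work surface, level with it; the furniture and walls round the work are solid. World frame = base frame: x ahead of the robot, y to its left, z up, the work surface at z = 0. Lengths are in m, angles in degrees, forces in N, time in s.
With the tool pointing down it reaches from about 0.35 to 0.875 m from the base axis. Payload 4.2 kg.
Tool frame: the origin (TCP) lies between the finger pads; the fingertips stand 19 mm ahead of it and the grasp point (between the pads) is the TCP; z points along the fingers, y is the line along which they close (so a half turn about z gives the same grasp; the last joint's range is limited). The gripper opens to 87 mm and grips with 3 to 60 N. Pads are 19 mm wide; open, the fingers measure 117 mm over their backs; the gripper's body (75 mm by 190 mm) begins 51 mm behind the grasp point.
Start: joints at [-57.491, 22.042, 0.453, 0, -68.411, -14.817], TCP at [0.19, -0.595, 0.242] pointing down, gripper open.
Joint ranges: [-179.83, 179.83], [-69.29, 118.12], [-61.27, 80.66], [-181.25, 117.63], [-171.15, -9.14], [-177.46, 177.46]. Speed limits (degrees/s): [159.86, 159.86, 180, 180, 180, 180].

## Interface

Orientations are given as a 3x3 rotation matrix whose columns are the frame's x, y, z axes.
In Python, from station import r gives the robot as it stands.
- The arm moves only by the tool drive_tool, never from a script. Its argument "steps" is one flat list of numbers, 7 for each row, row after row: the turn, a rotation vector about the tool's x, y, z in rad, then the shift along the tool's x, y, z in m, then the opening, from 0 (shut) to 1 (fully open). A call has 1 to 10 rows; each row shifts and turns the commanded pose from where the row before left it, along the tool's axes as they then stand; what a row does not reach is not made up. A row lasts 1/12 s, in which the tool goes at most 41.7 mm and 7.16 degrees, less where a joint would pass 70% of its speed; a pose out of reach is approached as far as the arm can. A call is refused whole if a number of a shift passes 0.0417 or a number of a turn 0.125, either way. A call with a gripper value outside its range is refused whole. The fingers move at their own pace and stop on an object; the grip force is fixed at half the most. Time passes only in rows, so rows that do not move let the fingers close. It gives the time, the measured TCP pose, the force, the opening and the grip force at its end, in the units of the state.
- r.sense(): the state, without advancing time (a new reading comes with each control period).
- r.capture(name): name is "side" or "top"; returns the picture (400x640x3 uint8, blue, green, red); there is no depth.
- r.camera_params(name): a dict with "camera_matrix" (3x3 intrinsics, pixels), "extrinsics" (4x4, takes a point from world to camera coordinates). Camera axes: x right, y down, z forward; pixel columns grow to the right and rows downward; lengths in m; the calibration is good to about 2 mm. A picture is of the moment at which its call begins. camera_params takes no time and is no camera call.
- r.finish_job(): hands the job in; it is judged then, once.
The state is a dict: "time_s": time; "joints": joint angles; "joint_velocities": joint speeds; "effort": joint torques, N m; "tcp_pos": TCP position; "ee_rot": TCP orientation; "wrist_force": force on the tool from outside, world axes, zero at the start; "moment": the same for the moment, N m; "gripper_width": opening from 0.0 (shut) to 1.0 (fully open); "gripper_force": force on a finger pad.
Only numpy, scipy, OpenCV 4.12 (cv2) and the standard library are available. Lean on these libraries where they do the work, as an engineer would, in place of code of your own. Each camera call takes 0.05 s, during which the arm holds its last target. There are 200 camera calls.

## Task

Lift the steel canister that stands on the tripod by its arched handle, carry it upright, and set it down gently, standing in the middle of the round cork mat on the worktop. Leave the tripod and the smaller canister where they stand.

Things in the scene. Friction and masses are not known exactly. Their poses are not given: they have to be found in the camera images.
- canister: Open steel can on the tripod: 72 mm in diameter (84 over the handle wires), rim 80 mm high, 0.22 to 0.42 kg, rigid arched handle over its mouth. Origin: centre of its underside, z up. The handle's black grip bar is 54 mm long along the can's x axis, 14 mm wide and high, centred on the can's axis 140 mm above the origin; 53 mm free between it and the rim. 6 mm wire uprights at x = +-39 mm.
- tripod: Dark steel tripod stand with a round plate on top, 128 mm across over its ring; the top face (level, with a pale round centre patch) is 110 mm above the worktop; three legs splay to 74 mm from the axis. Loose, 0.9 kg. Origin: on its axis at worktop height, z up.
- mat: Round brown cork mat, 130 mm in diameter and 8 mm thick, fixed flat on the worktop. Origin: centre of its underside, at worktop height, so its top is 8 mm above the origin.
- small_canister: A bystander: a smaller open steel can of the same make standing directly on the worktop, 60 mm in diameter, 55 mm high to the rim, its arched handle reaching 115 mm. Origin: centre of its underside. It stays where it is.
Not all that is in view belongs to the job. What is shaped like the canister but blue is not meant.

How it is judged (in metres and radians):
On the way:
1. the canister is lifted clear of the tripod (its underside at least 25 mm above the tripod's top) (z of canister in the frame of tripod above 0.135 m), for 0.2 s.
At the end, for the whole second after the job is handed in: The canister stands at rest and upright (within 0.1 rad) on the cork mat, its axis within 22 mm of the mat's centre; the tripod and the small canister stand upright within 30 mm of where they were (horizontal distance between canister and mat below 0.022 m and z of canister in the frame of mat between 0.004 and 0.012 m and angle between each of canister, tripod, small_canister's own z axis and vertical below 0.1 rad and linear speed of canister below 0.02 m/s and distance of each of tripod, small_canister from where it was at the start of the episode below 0.03 m); the robot touches nothing.
It fails at once if the canister is tipped by more than 0.6 rad (angle between canister's own z axis and vertical above 0.6 rad).
It fails at once if the canister is dropped (falls freely, touching nothing, faster than 0.4 m/s, as from 8 mm or more) (linear speed of canister above 0.4 m/s and contact force between canister and anything else below 0.05 N).
It fails at once if the small canister is knocked over (angle between small_canister's own z axis and vertical above 0.5 rad).
It also fails if it takes over 42 s, if anything falls off the work surface, if the arm or the gripper's body presses on something with over 40 N, if the wrist force passes 120 N, or if a joint passes its speed limit or range.

## Working session

There is one attempt and no reset: what is moved stays moved. The work goes in short steps, Python scripts to look and compute and a tool call to move; the robot and the scene stay as the last step left them, time stands still between calls to the robot, and variables do not carry over. Pictures are saved under pics/ and viewed, at most 10 in all, crops included, and the job is handed in when it is done.

Besides the shell and the picture viewer there is one more tool, called after "Call:" as name(argument=value, ...) on one line, values as JSON. drive_tool: Moves the arm, as the interface text tells. Its arguments: {"type":"object","properties":{"steps":{"type":"array"}},"required":["steps"]}

```bash
mkdir -p pics
python3 - <<'E'
from station import r
import cv2
for n in("side","top"):
    im=r.capture(n);cv2.imwrite(f"pics/{n}0.png",im)
    p=r.camera_params(n);print(n,p["camera_matrix"],p["extrinsics"])
s=r.sense();print(s)
E
```

```text
side [[389.74117415   0.         319.57719332]
 [  0.         389.74117415 199.39328467]
 [  0.           0.           1.        ]] [[-0.81395542 -0.58092284  0.00228685  0.42832639]
 [-0.22087643  0.30583355 -0.92610985  0.18296179]
 [ 0.53729897 -0.75431724 -0.37724703  0.8934997 ]
 [ 0.          0.          0.          1.        ]]
top [[479.31310845   0.         314.56888129]
 [  0.         479.31310845 199.42918795]
 [  0.           0.           1.        ]] [[ 0.01359267 -0.99990141 -0.00352385  0.03033415]
 [-0.99791844 -0.01334336 -0.06309313  0.48723431]
 [ 0.06303989  0.00437412 -0.99800142  1.2349473 ]
 [ 0.          0.          0.          1.        ]]
{'time_s': 0.1, 'joints': array([-5.74915379e+01,  2.20863493e+01,  3.88821792e-01, -2.62784749e-02,
       -6.84106977e+01, -1.48176891e+01]), 'joint_velocities': array([-0.01640232, -0.11498371,  0.15582692,  0.11056699,  0.03628834,
        0.05438847]), 'effort': array([ 1.64498233e-04, -3.91689956e+01,  1.87934321e+01,  4.23190936e+00,
        1.34394562e-02, -7.98349265e-05]), 'tcp_pos': array([ 0.18981152, -0.59496345,  0.24057481]), 'ee_rot': array([[-9.52761798e-01, -3.03717839e-01, -6.55465560e-04],
       [-3.03718538e-01,  9.52760059e-01,  1.82208351e-03],
       [ 7.11021386e-05,  1.93508861e-03, -9.99998125e-01]]), 'wrist_force': array([-0.44211284,  0.71327582,  0.21909113]), 'moment': array([-0.02170519,  0.01880065, -0.01397273]), 'gripper_force': 0.0, 'gripper_width': 1.0013874165794343}
```

View pics/side0.png

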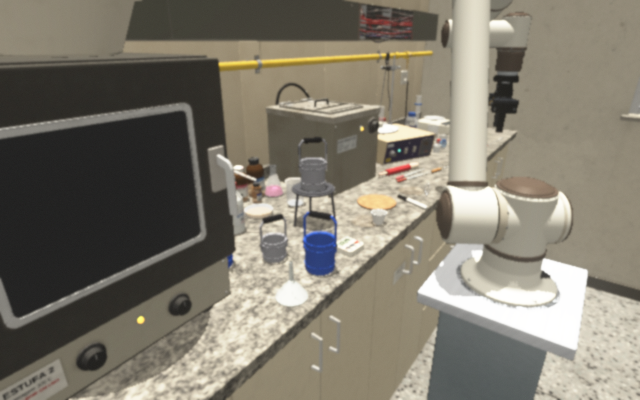

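View pics/top0.png

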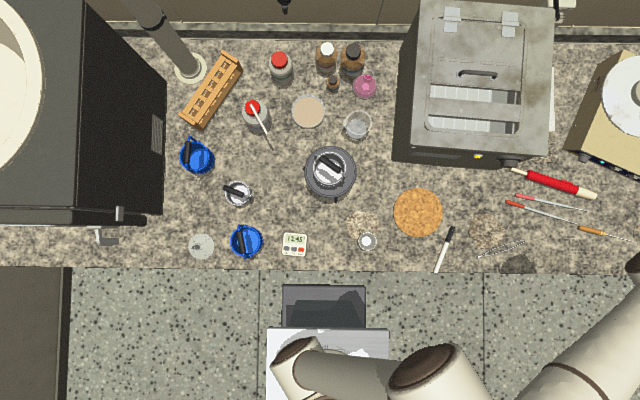

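The steel cans are the one on the tripod (side 313,165; top 330,170) and the one on the worktop (side 273,245; top 238,193). The blue cans are at side (320,250) and top (247,241) and (197,157). The one meant is the steel can on the tripod, because it is grey and stands on the dark plate. The mat is at top (418,212) and side (377,202).

```bash
cat > h.py <<'E'
import numpy as np, cv2
from station import r
P={n:r.camera_params(n) for n in("side","top")}
def ray(n,uv):
    K,E=P[n]["camera_matrix"],P[n]["extrinsics"];R,t=E[:3,:3],E[:3,3]
    d=R.T@np.linalg.inv(K)@np.array([*uv,1.]);return -R.T@t,d/np.linalg.norm(d)
def plane(n,uv,z):
    o,d=ray(n,uv);return o+d*(z-o[2])/d[2]
def tri(us,ut):
    A=[];b=[]
    for n,u in(("side",us),("top",ut)):
        o,d=ray(n,u);M=np.eye(3)-np.outer(d,d);A.append(M);b.append(M@o)
    x=np.linalg.lstsq(np.vstack(A),np.hstack(b),rcond=None)[0]
    return x,[float(np.linalg.norm(M@x-q)) for M,q in zip(A,b)]
def blob(mask,box,minarea=8):
    x0,y0,x1,y1=box;m=np.zeros_like(mask);m[y0:y1,x0:x1]=mask[y0:y1,x0:x1]
    n,l,s,c=cv2.connectedComponentsWithStats(m);i=1+np.argmax(s[1:,4])
    pts=np.argwhere(l==i)[:,::-1].astype(np.float32)
    return c[i],s[i],cv2.minAreaRect(pts),pts
E
python3 - <<'E'
from h import *
I={n:cv2.imread(f"pics/{n}0.png") for n in P}
dark={n:(I[n].max(2)<45).astype(np.uint8) for n in P}
bs=blob(dark["side"],(292,132,332,150)); print("bar side",bs[:3])
bt=blob(dark["top"],(312,148,346,190)); print("bar top",bt[:3])
print("tri bar",tri(bs[0],bt[0]))
hsv={n:cv2.cvtColor(I[n],cv2.COLOR_BGR2HSV) for n in P}
br={n:cv2.morphologyEx(cv2.inRange(hsv[n],(8,90,90),(22,255,255)),cv2.MORPH_CLOSE,np.ones((3,3))) for n in P}
ms=blob(br["side"],(350,185,405,215));mt=blob(br["top"],(385,180,450,245));print("mat",ms[:3],mt[:3],tri(ms[0],mt[0]),plane("top",mt[0],.008),plane("side",ms[0],.008))
a=cv2.resize(I["side"][125:235,265:355],None,fx=4.4,fy=4.4,interpolation=2);b=cv2.resize(I["top"][135:210,290:370],None,fx=5,fy=5,interpolation=2)
c=np.zeros((484,800,3),np.uint8);c[:a.shape[0],:396]=a[:484,:396];c[:375,400:]=b;cv2.imwrite("pics/crop.png",c)
E
```

```text
bar side (array([312.91836735, 139.97959184]), array([305, 138,  16,   5,  49], dtype=int32), ((312.48968505859375, 139.87586975097656), (3.321819305419922, 15.114277839660645), 85.2363510131836))
bar top (array([337.33333333, 170.83333333]), array([335, 170,   5,   3,   6], dtype=int32), ((337.0, 171.0), (2.0, 4.0), 90.0))
tri bar (array([ 0.54218354, -0.00616566,  0.24590752]), [0.009920373395607675, 0.009920373395607971])
mat (array([376.24186047, 201.74418605]), array([358, 195,  38,  15, 430], dtype=int32), ((376.5166015625, 201.68508911132812), (37.26421356201172, 13.612737655639648), 3.012787342071533)) (array([417.5655101 , 212.08389436]), array([ 393,  188,   50,   49, 1931], dtype=int32), ((417.5, 212.0), (48.0, 49.0), 90.0)) (array([ 0.45810721, -0.23419038,  0.00239805]), [0.0002517988347044371, 0.00025179883470422237]) [ 0.45766419 -0.2331312   0.008     ] [ 0.45219509 -0.22177974  0.008     ]
```

View pics/crop.png

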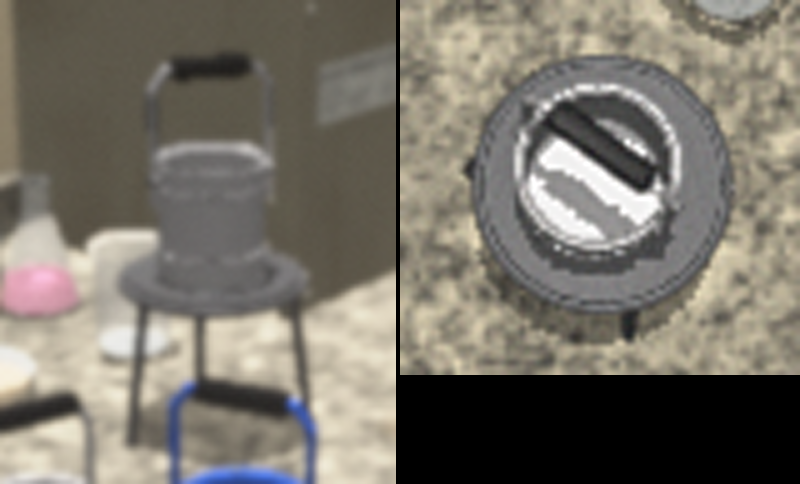

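The crop shows the grey can on the dark round plate, with its black grip bar at top px (319.6,157)–(340.4,171.4) and side px (305–321,140). This is the can meant. Next I'll refine the bar pose, check heights, and locate the oven edge.

Run:
```python
from h import *
I={n:cv2.imread(f"pics/{n}0.png") for n in P}
for th in(60,70,80):
    d=(I["top"].max(2)<th).astype(np.uint8)
    poly=np.zeros_like(d);cv2.fillConvexPoly(poly,cv2.boxPoints(((330.2,164.2),(32,10),34.7)).astype(np.int32),1)
    d&=poly
    c,s,R,pts=blob(d,(300,140,360,190));v=cv2.fitLine(pts,cv2.DIST_L2,0,.01,.01).ravel()
    mid=np.array(R[0]);bs=(312.9,139.98)
    x,e=tri(bs,mid);q=plane("top",mid+12*v[:2],x[2])-plane("top",mid-12*v[:2],x[2])
    print(th,s,R,x,e,np.linalg.norm(q)*(max(R[1])+1)/24,np.degrees(np.arctan2(q[1],q[0])))
# tripod plate: centre top px, side px
print("plate",tri((314.5,188.5),(330,172)),plane("top",(330,172),.11))
print("bar@.25",plane("top",(330.2,164.2),.25))
for z in(.2,.25,.3):print("oven corner fl top",z,plane("top",(394,163),z),"fr",plane("top",(545,163),z))
print("oven fl top tri",tri((343,125),(394,163)), tri((380,105),(545,160)))
```

```text
60 [319 156  23  17  76] ((329.8461608886719, 163.23077392578125), (23.852108001708984, 6.656402587890625), 33.690067291259766) [0.54885701 0.0036339  0.24777446] [0.0012571297730212868, 0.0012571297730215995] 0.053089365664481164 -125.14897791605354
70 [317 155  27  18 125] ((331.154541015625, 163.30999755859375), (27.206506729125977, 9.594564437866211), 28.810794830322266) [0.54951889 0.00130984 0.24714183] [0.00040303430722560756, 0.00040303430722543225] 0.060278856534325215 -124.02950238557324
80 [317 155  27  18 171] ((331.1324462890625, 163.30540466308594), (27.24146270751953, 9.981606483459473), 27.89727020263672) [0.54951243 0.00134753 0.24715181] [0.00042033590816722185, 0.00042033590816678356] 0.060343647403880214 -122.4592113790218
plate (array([ 0.54754942, -0.00103944,  0.10148494]), [0.0015405484995216893, 0.0015405484995220798]) [5.47798643e-01 5.69076747e-05 1.10000000e-01]
bar@.25 [0.54751997 0.00363278 0.25      ]
oven corner fl top 0.2 [ 0.55896957 -0.14010078  0.2       ] fr [ 0.56337774 -0.47657766  0.2       ]
oven corner fl top 0.25 [ 0.55186862 -0.13203499  0.25      ] fr [ 0.5560695  -0.45268998  0.25      ]
oven corner fl top 0.3 [ 0.54476767 -0.1239692   0.3       ] fr [ 0.54876127 -0.4288023   0.3       ]
oven fl top tri (array([ 0.54308905, -0.13273744,  0.26864999]), [0.007161622629756863, 0.007161622629756749]) (array([ 0.5603346 , -0.43103986,  0.29065213]), [0.0046446103756426875, 0.004644610375642512])
```

Bar centre is about (0.5485, 0.0035, 0.249), against 0.25 from the text, and the bar lies at 55°. The mat is at (0.458, -0.233). The oven front is at x≈0.545 with its top at about 0.28, so on the mat I'll turn the gripper's long side along y. First I'll rise and travel above the bar.

Call:
drive_tool(steps=[0,0,0,0,0,-0.03,1,0,0,0,0,0,-0.03,1,0,0,0,0,0,-0.03,1,0,0,0,-0.021,0.0185,0,1,0,0,0,-0.021,0.0185,0,1,0,0,0,-0.021,0.0185,0,1,0,0,0,-0.021,0.0185,0,1,0,0,0,-0.021,0.0185,0,1,0,0,0,-0.021,0.0185,0,1,0,0,0,-0.021,0.0185,0,1])

```text
time_s: 0.93
tcp_pos: [0.291, -0.4259, 0.3311]
ee_rot: [[-0.953, -0.304, -0.001], [-0.304, 0.953, 0.001], [0.0, 0.001, -1.0]]
wrist_force: [0.0, -0.1, 0.2]
gripper_width: 1.0
gripper_force: 0.0
```

Call:
drive_tool(steps=[0,0,0,-0.021,0.0185,0,1,0,0,0,-0.021,0.0185,0,1,0,0,0,-0.021,0.0185,0,1,0,0,0,-0.021,0.0185,0,1,0,0,0,-0.021,0.0185,0,1,0,0,0,-0.021,0.0185,0,1,0,0,0,-0.021,0.0185,0,1,0,0,0,-0.021,0.0185,0,1,0,0,0,-0.021,0.0185,0,1,0,0,0,-0.021,0.0185,0,1])

```text
time_s: 1.77
tcp_pos: [0.4347, -0.1859, 0.3313]
ee_rot: [[-0.953, -0.304, -0.001], [-0.304, 0.953, 0.0], [0.0, 0.0, -1.0]]
wrist_force: [-0.4, 0.5, -0.9]
gripper_width: 1.002
gripper_force: 0.0
```

Call:
drive_tool(steps=[0,0,0,-0.021,0.0185,0,1,0,0,0,-0.021,0.0185,0,1,0,0,0,-0.021,0.0185,0,1,0,0,0,-0.021,0.0185,0,1,0,0,0,-0.021,0.0185,0,1,0,0,0,-0.021,0.0185,0,1,0,0,0,-0.021,0.0185,0,1,0,0,0,0,0,0,1,0,0,0,0,0,0,1,0,0,0,0,0,0,1])

```text
time_s: 2.6
tcp_pos: [0.5348, -0.0194, 0.3311]
ee_rot: [[-0.953, -0.304, -0.001], [-0.304, 0.953, -0.0], [0.001, 0.0, -1.0]]
wrist_force: [0.3, 0.4, 0.2]
gripper_width: 1.0
gripper_force: 0.0
```

Call:
drive_tool(steps=[0,0,-0.093,0,0,0,1,0,0,-0.093,0,0,0,1,0,0,-0.093,0,0,0,1,0,0,-0.093,0,0,0,1,0,0,-0.093,0,0,0,1,0,0,-0.093,0,0,0,1,0,0,-0.093,0,0,0,1,0,0,0,0,0,0,1,0,0,0,0,0,0,1,0,0,0,0,0,0,1])

```text
time_s: 3.43
tcp_pos: [0.5348, -0.0199, 0.3317]
ee_rot: [[-0.576, -0.817, 0.0], [-0.817, 0.576, 0.0], [-0.0, -0.0, -1.0]]
wrist_force: [0.4, -0.5, 0.4]
gripper_width: 0.997
gripper_force: 0.0
```

Call:
drive_tool(steps=[0,0,0,-0.014,0.001,0,1,0,0,0,-0.013,0.0013,0,1,0,0,0,0,0,0.015,1,0,0,0,0,0,0.015,1,0,0,0,0,0,0.01,1,0,0,0,0,0,0,1,0,0,0,0,0,0,1])

```text
time_s: 4.02
tcp_pos: [0.549, 0.0045, 0.2912]
ee_rot: [[-0.573, -0.819, -0.001], [-0.819, 0.573, -0.001], [0.001, 0.0, -1.0]]
wrist_force: [-0.9, 0.0, 0.8]
gripper_width: 1.003
gripper_force: 0.0
```

Run:
```python
from h import *
a=r.capture("side");b=r.capture("top")
c=np.zeros((400,800,3),np.uint8);c[:,:400]=cv2.resize(a[90:190,265:365],(400,400),interpolation=2);c[:,400:]=cv2.resize(b[115:215,280:380],(400,400),interpolation=2)
cv2.imwrite("pics/pre.png",c);print(r.sense()["tcp_pos"])
```

```text
[0.54945889 0.0044118  0.29241416]
```

View pics/pre.png

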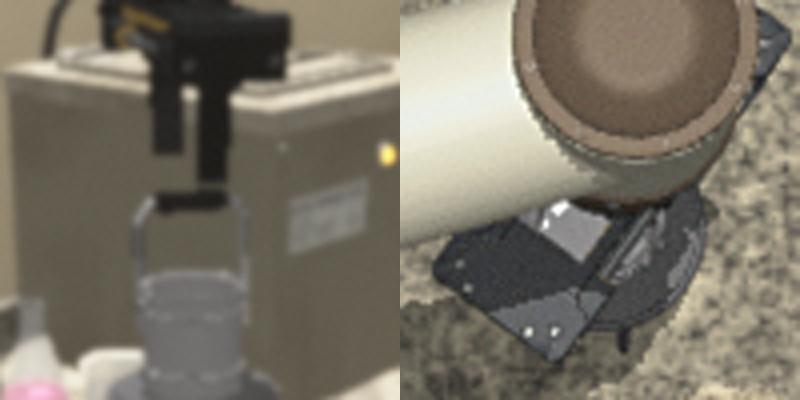

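The side view shows the two fingers (crop 168 and 212) straddling the bar, whose centre is at crop (193,200), and they are centred along it. I'll descend and close.

Call:
drive_tool(steps=[0,0,0,0,0,0.012,1,0,0,0,0,0,0.012,1,0,0,0,0,0,0.01,1,0,0,0,0,0,0.008,1,0,0,0,0,0,0,1,0,0,0,0,0,0,1])

```text
time_s: 4.62
tcp_pos: [0.5489, 0.0041, 0.2496]
ee_rot: [[-0.574, -0.819, -0.0], [-0.819, 0.574, -0.0], [0.0, -0.0, -1.0]]
wrist_force: [0.5, -0.2, 0.4]
gripper_width: 0.999
gripper_force: 0.0
```

Call:
drive_tool(steps=[0,0,0,0,0,0,0.6,0,0,0,0,0,0,0.4,0,0,0,0,0,0,0.3,0,0,0,0,0,0,0.2,0,0,0,0,0,0,0.1,0,0,0,0,0,0,0,0,0,0,0,0,0,0,0,0,0,0,0,0,0,0,0,0,0,0,0,0,0,0,0,0,0,0,0])

```text
time_s: 5.45
tcp_pos: [0.5488, 0.0042, 0.2495]
ee_rot: [[-0.574, -0.819, -0.0], [-0.819, 0.574, -0.0], [0.0, 0.0, -1.0]]
wrist_force: [0.3, -0.4, 0.2]
gripper_width: 0.329
gripper_force: 0.0
```

Call:
drive_tool(steps=[0,0,0,0,0,0,0,0,0,0,0,0,0,0,0,0,0,0,0,0,0,0,0,0,0,0,0,0,0,0,0,0,0,0,0,0,0,0,0,0,0,0,0,0,0,0,0,0,0])

```text
time_s: 6.03
tcp_pos: [0.5487, 0.0042, 0.2495]
ee_rot: [[-0.574, -0.819, -0.0], [-0.819, 0.574, 0.0], [0.0, 0.0, -1.0]]
wrist_force: [-1.1, 0.3, 1.1]
gripper_width: 0.154
gripper_force: 30.0
```

Gripped: 0.154 × 87 ≈ 13.4 mm, which matches the bar, at 30 N. I'll lift slowly.

Call:
drive_tool(steps=[0,0,0,0,0,-0.003,0,0,0,0,0,0,-0.006,0,0,0,0,0,0,-0.008,0,0,0,0,0,0,-0.01,0,0,0,0,0,0,-0.01,0,0,0,0,0,0,-0.01,0,0,0,0,0,0,-0.008,0,0,0,0,0,0,-0.005,0,0,0,0,0,0,0,0,0,0,0,0,0,0,0])

```text
time_s: 6.87
tcp_pos: [0.5487, 0.0043, 0.3097]
ee_rot: [[-0.574, -0.819, 0.0], [-0.819, 0.574, 0.0], [-0.0, 0.0, -1.0]]
wrist_force: [-0.9, 0.2, -4.4]
gripper_width: 0.16
gripper_force: 30.0
```

Run:
```python
from h import *
a=r.capture("side");b=r.capture("top")
c=np.zeros((400,800,3),np.uint8);c[:,:400]=cv2.resize(a[90:190,265:365],(400,400),interpolation=2);c[:,400:]=cv2.resize(b[115:215,280:380],(400,400),interpolation=2)
cv2.imwrite("pics/lift.png",c);s=r.sense();print(s["tcp_pos"],s["wrist_force"],s["moment"],s["gripper_force"])
```

```text
[0.5483923  0.00418102 0.30886241] [ 1.07259266 -0.31957941 -4.40524   ] [0.06628858 0.04689149 0.00350985] 29.95562480762601
```

View pics/lift.png

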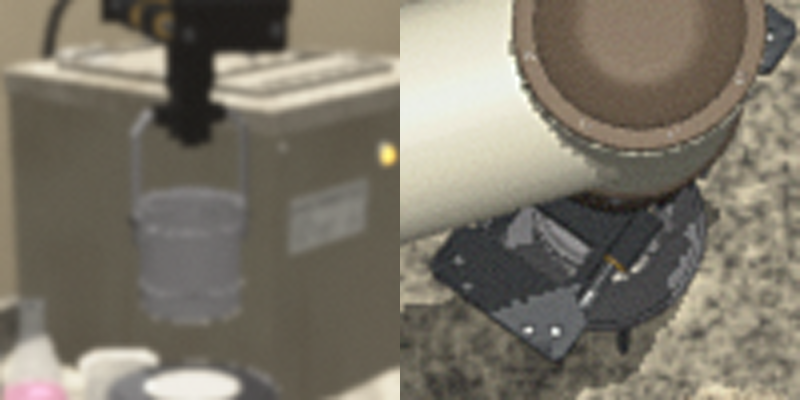

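The can is lifted and hangs upright, with the tripod plate standing free below it (crop 190,385). The load is about 4.6 N. I'll pull back from the oven, turn the gripper, then move over to the mat.

Call:
drive_tool(steps=[0,0,0,0.003,0.0043,0,0,0,0,0,0.006,0.0086,0,0,0,0,0,0.0074,0.0105,0,0,0,0,0,0.0074,0.0105,0,0,0,0,0,0.0074,0.0105,0,0,0,0,0,0.0074,0.0105,0,0,0,0,0,0.0074,0.0105,0,0,0,0,0,0.006,0.0086,0,0,0,0,0,0.0025,0.0038,0,0,0,0,0,0,0,0,0])

```text
time_s: 7.8
tcp_pos: [0.4525, 0.0041, 0.3099]
ee_rot: [[-0.573, -0.819, 0.0], [-0.819, 0.573, 0.0], [-0.0, -0.0, -1.0]]
wrist_force: [-0.1, -0.0, -4.7]
gripper_width: 0.157
gripper_force: 29.9
```

Call:
drive_tool(steps=[0,0,0.03,0,0,0,0,0,0,0.06,0,0,0,0,0,0,0.08,0,0,0,0,0,0,0.08,0,0,0,0,0,0,0.08,0,0,0,0,0,0,0.08,0,0,0,0,0,0,0.08,0,0,0,0,0,0,0.08,0,0,0,0,0,0,0.08,0,0,0,0,0,0,0.08,0,0,0,0])

```text
time_s: 8.63
tcp_pos: [0.4544, 0.0043, 0.3094]
ee_rot: [[-0.975, -0.224, 0.0], [-0.224, 0.975, -0.0], [-0.0, -0.0, -1.0]]
wrist_force: [-0.6, -0.1, -3.3]
gripper_width: 0.158
gripper_force: 30.0
```

Call:
drive_tool(steps=[0,0,0.08,0,0,0,0,0,0,0.08,0,0,0,0,0,0,0.05,0,0,0,0,0,0,0.02,0,0,0,0,0,0,0,0,0,0,0,0,0,0,0,0,0,0])

```text
time_s: 9.13
tcp_pos: [0.4541, 0.0042, 0.3095]
ee_rot: [[-1.0, -0.001, 0.0], [-0.001, 1.0, -0.0], [-0.0, -0.0, -1.0]]
wrist_force: [-0.3, 0.3, -3.6]
gripper_width: 0.161
gripper_force: 30.0
```

Call:
drive_tool(steps=[0,0,0,0,-0.005,0,0,0,0,0,0,-0.011,0,0,0,0,0,-0.001,-0.017,0,0,0,0,0,-0.001,-0.02,0,0,0,0,0,-0.001,-0.02,0,0,0,0,0,-0.0006,-0.02,0,0,0,0,0,0,-0.02,0,0,0,0,0,0,-0.02,0,0,0,0,0,0,-0.02,0,0,0,0,0,0,-0.02,0,0])

```text
time_s: 9.97
tcp_pos: [0.4569, -0.1707, 0.3096]
ee_rot: [[-1.0, 0.0, -0.0], [0.0, 1.0, -0.0], [0.0, -0.0, -1.0]]
wrist_force: [-0.6, -0.6, -3.8]
gripper_width: 0.162
gripper_force: 30.0
```

Call:
drive_tool(steps=[0,0,0,0,-0.02,0,0,0,0,0,0,-0.018,0,0,0,0,0,0,-0.014,0,0,0,0,0,0,-0.008,0,0,0,0,0,0,-0.004,0,0,0,0,0,0,0,0,0,0,0,0,0,0,0,0])

```text
time_s: 10.55
tcp_pos: [0.4572, -0.2327, 0.3094]
ee_rot: [[-1.0, 0.0, -0.0], [0.0, 1.0, 0.0], [0.0, 0.0, -1.0]]
wrist_force: [-0.3, 0.1, -3.9]
gripper_width: 0.159
gripper_force: 30.0
```

Call:
drive_tool(steps=[0,0,0,0,0,0.005,0,0,0,0,0,0,0.01,0,0,0,0,0,0,0.015,0,0,0,0,0,0,0.017,0,0,0,0,0,0,0.017,0,0,0,0,0,0,0.017,0,0,0,0,0,0,0.015,0,0,0,0,0,0,0.01,0,0,0,0,0,0,0.005,0,0,0,0,0,0,0,0])

```text
time_s: 11.38
tcp_pos: [0.4567, -0.2323, 0.1972]
ee_rot: [[-1.0, -0.0, -0.003], [-0.0, 1.0, 0.001], [0.003, 0.001, -1.0]]
wrist_force: [-0.1, 0.2, -3.9]
gripper_width: 0.154
gripper_force: 30.0
```

Run:
```python
from h import *
a=r.capture("side");b=r.capture("top")
c=np.zeros((400,800,3),np.uint8);c[:,:400]=cv2.resize(a[140:220,335:415],(400,400),interpolation=2);c[:,400:]=cv2.resize(b[165:265,365:465],(400,400),interpolation=2)
cv2.imwrite("pics/place.png",c);s=r.sense();print(s["tcp_pos"],s["wrist_force"],s["moment"],s["gripper_force"])
```

```text
[ 0.45789973 -0.23284746  0.19907247] [-0.09622834  0.28123578 -3.31138819] [-0.01677669 -0.03055271  0.01381312] 29.95976585894823
```

View pics/place.png

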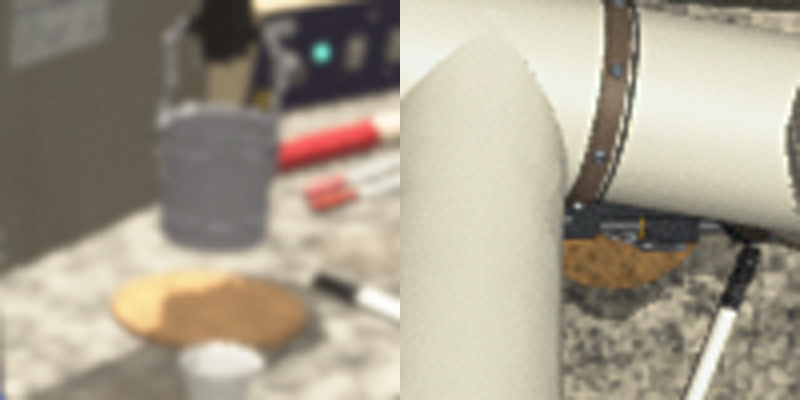

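The can hangs about 50 mm above the mat: its underside is at side crop (215,240), with the mat at (210,310) directly below. I'll lower it gently.

Call:
drive_tool(steps=[0,0,0,0,0,0.006,0,0,0,0,0,0,0.008,0,0,0,0,0,0,0.008,0,0,0,0,0,0,0.008,0,0,0,0,0,0,0.006,0,0,0,0,0,0,0.004,0,0,0,0,0,0,0.003,0,0,0,0,0,0,0,0,0,0,0,0,0,0,0])

```text
time_s: 12.23
tcp_pos: [0.4575, -0.2329, 0.1555]
ee_rot: [[-1.0, 0.0, 0.0], [0.0, 1.0, -0.0], [-0.0, -0.0, -1.0]]
wrist_force: [0.4, 0.0, -3.7]
gripper_width: 0.154
gripper_force: 30.0
```

Call:
drive_tool(steps=[0,0,0,0,0,0.0015,0,0,0,0,0,0,0.0015,0,0,0,0,0,0,0.0015,0,0,0,0,0,0,0.0015,0,0,0,0,0,0,0,0,0,0,0,0,0,0,0])

```text
time_s: 12.73
tcp_pos: [0.4573, -0.2328, 0.1495]
ee_rot: [[-1.0, 0.0, -0.0], [0.0, 1.0, -0.0], [0.0, -0.0, -1.0]]
wrist_force: [0.0, 0.4, -3.3]
gripper_width: 0.158
gripper_force: 30.0
```

Call:
drive_tool(steps=[0,0,0,0,0,0.001,0,0,0,0,0,0,0.0008,0,0,0,0,0,0,0,0,0,0,0,0,0,0,0])

```text
time_s: 13.07
tcp_pos: [0.4575, -0.2329, 0.1479]
ee_rot: [[-1.0, 0.0, 0.0], [0.0, 1.0, -0.0], [-0.0, -0.0, -1.0]]
wrist_force: [0.4, -0.6, -2.7]
gripper_width: 0.156
gripper_force: 30.0
```

Call:
drive_tool(steps=[0,0,0,0,0,0.0005,0,0,0,0,0,0,0.0005,0,0,0,0,0,0,0,0,0,0,0,0,0,0,0])

```text
time_s: 13.4
tcp_pos: [0.458, -0.233, 0.1478]
ee_rot: [[-1.0, -0.0, 0.002], [-0.0, 1.0, -0.001], [-0.002, -0.001, -1.0]]
wrist_force: [-1.5, 1.9, 5.1]
gripper_width: 0.156
gripper_force: 30.0
```

Contact: Fz went from −3.5 to +5 N at the expected height of 0.1478. I'll release.

Call:
drive_tool(steps=[0,0,0,0,0,0,0.2,0,0,0,0,0,0,0.25,0,0,0,0,0,0,0.4,0,0,0,0,0,0,0.6,0,0,0,0,0,0,0.8,0,0,0,0,0,0,1,0,0,0,0,0,0,1,0,0,0,0,0,0,1,0,0,0,0,0,0,1,0,0,0,0,0,0,1])

```text
time_s: 14.23
tcp_pos: [0.4573, -0.2328, 0.1467]
ee_rot: [[-1.0, 0.0, -0.0], [0.0, 1.0, -0.0], [0.0, -0.0, -1.0]]
wrist_force: [0.8, 0.7, 0.2]
gripper_width: 0.77
gripper_force: 0.0
```

Call:
drive_tool(steps=[0,0,0,0,0,0,1,0,0,0,0,0,0,1,0,0,0,0,0,0,1,0,0,0,0,0,0,1])

```text
time_s: 14.57
tcp_pos: [0.4573, -0.2328, 0.1468]
ee_rot: [[-1.0, 0.0, -0.0], [0.0, 1.0, 0.0], [0.0, 0.0, -1.0]]
wrist_force: [0.0, -0.4, -0.1]
gripper_width: 0.987
gripper_force: 0.0
```

Now straight up, then back away so the top camera can see the mat.

Call:
drive_tool(steps=[0,0,0,0,0,-0.008,1,0,0,0,0,0,-0.015,1,0,0,0,0,0,-0.02,1,0,0,0,0,0,-0.025,1,0,0,0,0,0,-0.025,1,0,0,0,0,0,-0.025,1,0,0,0,0,0,-0.025,1,0,0,0,0,0,-0.025,1,0,0,0,0,0,-0.015,1,0,0,0,0,0,0,1])

```text
time_s: 15.4
tcp_pos: [0.4587, -0.2335, 0.3346]
ee_rot: [[-1.0, -0.0, 0.008], [-0.0, 1.0, -0.003], [-0.008, -0.003, -1.0]]
wrist_force: [0.5, -1.0, 0.6]
gripper_width: 0.999
gripper_force: 0.0
```

Call:
drive_tool(steps=[0,0,0,0.01,-0.025,0,1,0,0,0,0.015,-0.03,0,1,0,0,0,0.015,-0.03,0,1,0,0,0,0.015,-0.03,0,1,0,0,0,0.015,-0.03,0,1,0,0,0,0.015,-0.03,0,1,0,0,0,0.015,-0.03,0,1,0,0,0,0.015,-0.03,0,1,0,0,0,0.005,-0.02,0,1,0,0,0,0,0,0,1])

```text
time_s: 16.23
tcp_pos: [0.3355, -0.4905, 0.3279]
ee_rot: [[-1.0, 0.005, -0.002], [0.005, 1.0, 0.001], [0.002, 0.001, -1.0]]
wrist_force: [0.6, 0.0, 0.3]
gripper_width: 1.0
gripper_force: 0.0
```

Run:
```python
from h import *
a=r.capture("side");b=r.capture("top")
c=np.zeros((520,800,3),np.uint8);c[:400,:320]=cv2.resize(a[135:235,335:415],(320,400),interpolation=2);c[:,320:]=cv2.resize(b[130:260,330:450],(480,520),interpolation=2)
cv2.imwrite("pics/end.png",c);cv2.imwrite("pics/endtop.png",b);s=r.sense();print(s["time_s"],s["tcp_pos"],s["wrist_force"])
```

```text
16.3333 [ 0.33662221 -0.48795532  0.32843353] [ 0.64420246  0.60844093 -0.58678123]
```

View pics/end.png

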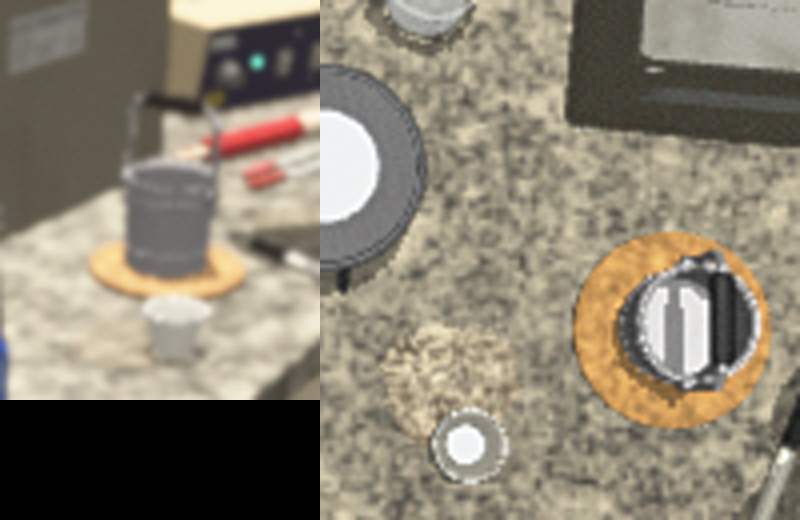

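View pics/endtop.png

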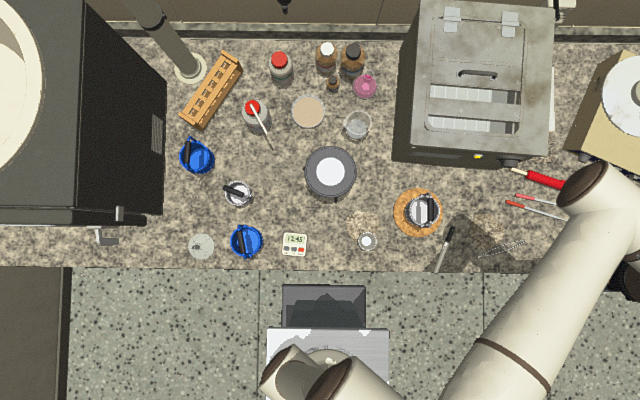

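The can stands upright on the mat. Its bar is at top px (430.5,209.5), and the mat centre at bar height projects to (430.3,209.9), so it is centred to within 1–2 mm. The tripod (330,173) and small can (238,193) look unmoved, and the arm is clear.

```bash
python3 -c "
from station import r
print(r.finish_job())"
```

```text
the job is handed in; nothing more can be done
None
```

I set the steel canister down standing upright on the cork mat, within about 2 mm of its centre by the camera. The tripod and small canister look unmoved, and I handed the job in at about 16 s; no verdict was returned.

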